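# Unlock the incubator hood and hold it just below its balance point

## Task

Unlock the small incubator: turn the orange locking knob anticlockwise (seen from above) to its stop, lift it straight out and set it down in the empty steel tray in front of the centrifuge without dropping it. Then take the black handle of the sprung hood, raise the hood past its balance point (pointer in the red part of the side scale) without ever letting it spring fully open, bring it back and finish while still holding the handle, with the hood standing still just below the balance point (pointer in the green part), so that it would fall shut if let go. Leave everything else where it stands.

Things in the scene. Friction and masses are not known exactly. Their poses are not given: they have to be found in the camera images.
- incubator: white bench incubator, fixed: open-topped body 200 (x) x 260 (y) x 90 mm high, microtube tray inside. Origin: centre of its underside on the worktop; x points to its back (hinge side), y to its left seen from the front, z up. Its front wall is at x = -100 mm
- latch (a point): middle of the steel top plate of the grey latch block (51 x 48 mm, top 90 mm above the worktop) in front of the incubator's front wall: on the seated knob's axis, on the plate's upper face. The 6 mm plate has a keyhole slot 25 mm long along the incubator's y and 8.6 mm wide for the knob's lug
- scale (a point): angle scale, a thin arc on the incubator's left flank (this point: green part's middle), 115 mm radius about the hinge line: white from hood angle 0 to 0.55 rad, green 0.57 to 0.78 rad, red from 0.82 rad up. A red pin on the hood's left edge, in the line from hinge to handle, is the pointer
- hood (a joint): hood angle, rad: 0 shut, 1.4 fully open. Grey frame with smoked pane, 0.55 kg, counter spring in the almost frictionless hinge; balances at 0.80 rad. Below that it falls shut (lifting takes 0.6 to 0.7 N at the handle when shut, 0.1 to 0.3 N just below balance), above it springs open by itself. With the knob in place it lifts by about 0.02 rad only
- handle (a point): middle of the hood's black handle, a round bar 12 mm thick, 95 mm long, parallel to the hinge line, 48 mm in front of the hood's edge (50 mm from the incubator's wall), 99 mm above the worktop when shut. It swings up and back on a circle of 245 mm radius about the hinge line; fingers pinching it from above may stay upright, as the bar rolls between them
- hinge (a point): point on the hood's hinge line straight behind the handle, 99 mm above the worktop; the hinge line runs along the incubator's y
- knob: orange locking knob, 60 g. Origin: centre of the underside of its round flange (40 mm across, 6 mm thick), which lies on two fork prongs of the hood 100 mm above the worktop; z up along its axis. On the flange stands a grip bar 34 (along its x) x 12 (y) x 30 mm high. Below is a 10 mm stem, 26 mm long, with a cross lug at its end, 22 (along its x) x 6 x 7 mm
- knob_grip (a point): on the knob's axis, 28 mm above its origin: where to pinch the grip bar (bar top 8 mm higher, flange 22 mm lower). The lug is caught under the latch plate until the knob's x lies along the incubator's y (either way round, within 0.1 rad): 0.97 to 1.42 rad anticlockwise from above from the start, where it meets a stop. Then it lifts straight out, clear after 30 mm
- tray: empty stamped steel instrument tray in front of the centrifuge, loose, 123 (x) x 203 (y) x 19 mm, open on top. Origin: centre of its underside; floor about 3 mm above that
- pipette: red pipette lying on the worktop, 73 x 221 x 26 mm, a bystander; origin centre of underside
- stain: brown dropper bottle, 37 mm thick, 88 mm high, a bystander; origin centre of underside
- oil: white dropper bottle, 33 mm thick, 78 mm high, a bystander; origin centre of underside
- sample_cup: closed specimen cup with a yellow lid, 59 mm wide, 72 mm high, a bystander; origin centre of underside

How it is judged:
By the outcome, as a careful person would: the job done as asked, in the order asked, and still so for the second after the job is handed in, while the arm keeps its last pose, push and grip.
It also fails if it takes over 64 s, if anything falls off the work surface, if the arm or the gripper's body presses on something with over 40 N, if the wrist force passes 120 N, or if a joint passes its speed limit or range.

## Robot

A 7-joint arm with a two-finger parallel gripper is mounted at the origin on a cart in front of the work surface, level with it; the furniture and walls round the work are solid. World frame = base frame: x ahead of the robot, y to its left, z up, the work surface at z = 0. Lengths are in m, angles in rad, forces in N, time in s.
With the tool pointing down it reaches from about 0.425 to 0.925 m from the base axis. Payload 6.8 kg.
Tool frame: the origin (TCP) lies on the centre line of the jaws, within the pads' length; the fingertips stand bot.finger_overhang ahead of it and the grasp point (between the pads) lies 3 mm ahead of it (bot.finger_overhang is the distance from the TCP to the fingertips, in m); z points along the fingers, y is the direction in which the jaws open and shut (so a half turn about z gives the same grasp; the last joint's range is limited). The gripper opens to 85 mm and grips with 20 to 120 N. Pads are 22 mm wide; open, the fingers measure 114 mm over their backs; the gripper's body (76 mm by 85 mm) begins 54 mm behind the grasp point. The pads swing forward as they close: fully open they stand 13 mm farther back than shut.
Start: joints at [-1.321, 0.477, 0.022, 1.555, -0.011, 1.109, -0.083], TCP at [0.236, 0.632, 0.253] pointing down, gripper open.
Joint ranges: [-2.96, 2.96], [-0.34, 2.1], [-1.41, 1.46], [0.24, 2.44], [-1.37, 4.51], [0.17, 1.92], [-2.96, 2.96]. Speed limits (rad/s): [2.39, 2.39, 3.14, 3.14, 3.14, 3.14, 3.14].

## Interface

Orientations are given as a unit quaternion [w, x, y, z].
In Python, from station import bot gives the robot as it stands.
- The arm moves only by the tool drive_tool, never from a script. Its argument "increments" is text: rows parted by semicolons, each of 4 numbers parted by spaces: the shift along the world's x, y, z in m, then the turn about the world's z in rad. In form: tx ty tz spin; .... A call has 1 to 12 rows; each row shifts and turns the commanded pose from where the row before left it; what a row does not reach is not made up. A row lasts 1/12 s, in which the tool goes at most 41.7 mm and 7.16 degrees, less where a joint would pass 70% of its speed; a pose out of reach is approached as far as the arm can. A call is refused whole if a number of a shift passes 0.0417 or a number of a turn 0.125, either way. A call with a gripper value outside its range is refused whole. "grip" is the opening, from 0 (shut) to 1 (fully open), set as the call begins (left out, the last holds). The fingers move at their own pace and stop on an object; "squeeze" is the grip in N (left out, the last holds). Time passes only in rows, so rows that do not move let the fingers close. It gives the time, the measured TCP pose, the force and the opening at its end, in the units of the state.
- bot.get_obs(): the state, without advancing time (a new reading comes with each control period).
- bot.read_camera(name): name is "scene" or "top" or "wrist"; returns the picture (384x512x3 uint8, red, green, blue); there is no depth.
- bot.calibration(name): a dict with "fx", "fy", "cx", "cy" (pixels), "camera_from_world" (4x4, takes a point from world to camera coordinates). Camera axes: x right, y down, z forward; pixel columns grow to the right and rows downward; lengths in m; the calibration is good to about 2 mm. A picture is of the moment at which its call begins: read the wrist's pose just before it. calibration takes no time and is no camera call; for the wrist camera it gives the pose at the moment of the call.
- bot.hand_in(): hands the job in, once; it reports no verdict.
The state is a dict: "t": time; "q": joint angles; "joint_vel": joint speeds; "joint_torque": joint torques, N m; "eef_pos": TCP position; "tool_rot": TCP orientation; "contact_force": force on the tool from outside, world axes, zero at the start; "torque": the same for the moment, N m; "gripper_width": opening from 0.0 (shut) to 1.0 (fully open).
Only numpy, scipy, OpenCV 4.12 (cv2) and the standard library are available. Lean on these libraries where they do the work, as an engineer would, in place of code of your own. Each camera call takes 0.05 s, during which the arm holds its last target.

## Working session

There is one attempt and no reset: what is moved stays moved. The work goes in short steps, Python scripts to look and compute and a tool call to move; the robot and the scene stay as the last step left them, time stands still between calls to the robot, and variables do not carry over. Pictures are saved under pics/ and viewed, and the job is handed in when it is done.

Besides the shell and the picture viewer there is one more tool, called after ">>>" by a JSON object that holds its "op" and its "data". drive_tool: Moves the arm, as the interface text tells. Its arguments: {"type":"object","properties":{"increments":{"type":"string"},"grip":{"type":"number"},"squeeze":{"type":"number"}},"required":["increments"]}

```bash
mkdir -p pics; ls; python3 - <<'E'
from station import bot
import cv2
o=bot.get_obs();print(o, bot.finger_overhang)
for n in ["scene","top","wrist"]:
    c=bot.calibration(n);im=bot.read_camera(n)
    cv2.imwrite(f"pics/{n}0.png",im[:,:,::-1]);print(n,c)
E
```

```text
pics
{'t': 0.0, 'q': array([-1.32110941,  0.47775749,  0.02234904,  1.55642683, -0.01151161,
        1.10931018, -0.08310175]), 'joint_vel': array([-9.95186634e-04, -8.68711591e-04,  2.59276572e-04,  9.29862590e-04,
        7.04006936e-05, -1.37816271e-03,  1.37718497e-03]), 'joint_torque': array([ 3.74323299e-04, -5.96459806e+01,  1.60760779e+00, -2.81204367e+01,
        1.23822363e-02,  9.16788296e-03, -2.67466032e-05]), 'eef_pos': array([0.23620931, 0.6317429 , 0.25236483]), 'tool_rot': array([-9.62966457e-05,  1.77937454e-01,  9.84041399e-01, -8.81583488e-04]), 'contact_force': array([0.21399752, 0.30565288, 0.14443419]), 'torque': array([ 0.01808329, -0.0265289 , -0.02490713]), 'gripper_width': 1.0018220414346841} 0.022
scene {'fx': 377.3470524767022, 'fy': 377.3470524767022, 'cx': 248.733984942135, 'cy': 194.14382540564222, 'camera_from_world': array([[ 0.81502063, -0.57939578, -0.00647321, -0.4962925 ],
       [-0.43996752, -0.61154362, -0.65760397,  0.32461331],
       [ 0.37705432,  0.53880881, -0.75333599,  1.18082389],
       [ 0.        ,  0.        ,  0.        ,  1.        ]])}
top {'fx': 431.44431391531447, 'fy': 431.44431391531447, 'cx': 255.4797641746602, 'cy': 194.09234086891647, 'camera_from_world': array([[ 0.02733015, -0.99960304, -0.0068433 , -0.0121025 ],
       [-0.99004036, -0.02612162, -0.13833924,  0.6033932 ],
       [ 0.13810557,  0.01055598, -0.99036126,  1.56651301],
       [ 0.        ,  0.        ,  0.        ,  1.        ]])}
wrist {'fx': 287.13450945992776, 'fy': 287.13450945992776, 'cx': 259.8359695077053, 'cy': 189.96152677515522, 'camera_from_world': array([[ 0.35101669,  0.93636761, -0.0017275 , -0.6730948 ],
       [ 0.88963536, -0.33292145,  0.31258957, -0.04042566],
       [ 0.29212363, -0.111261  , -0.94988672,  0.38147646],
       [ 0.        ,  0.        ,  0.        ,  1.        ]])}
```

View pics/scene0.png

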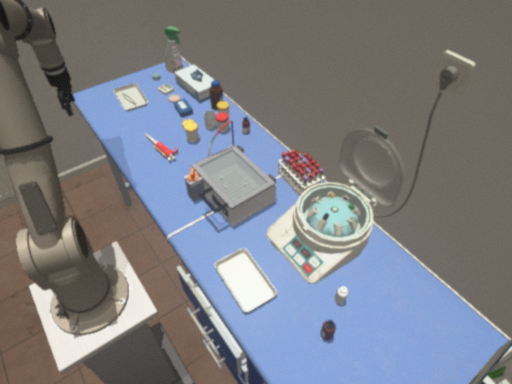

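View pics/top0.png

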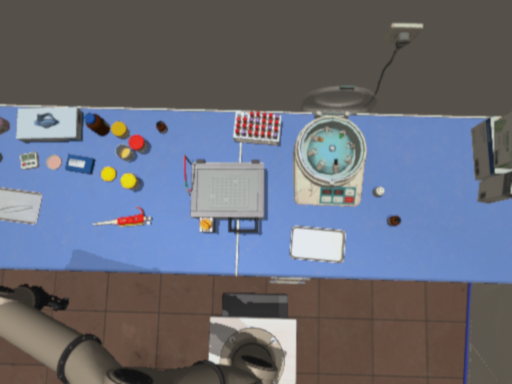

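View pics/wrist0.png

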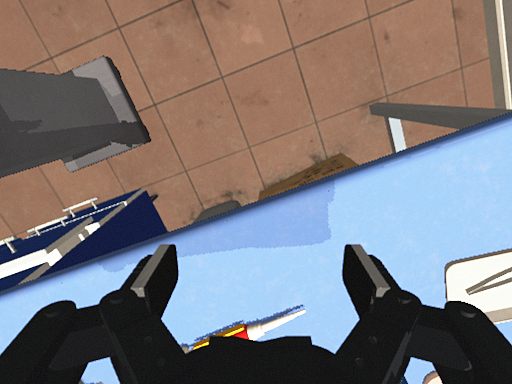

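The top view shows the incubator around (228,190), knob at (206,225), handle at (243,227), and tray at (317,244). I'll zoom in for better pixel readings.

```bash
cat > h.py <<'E'
import numpy as np,cv2
from station import bot
def ray(n,u,v,c=None):
    c=c or bot.calibration(n);M=np.array(c["camera_from_world"]);R=M[:3,:3];t=M[:3,3]
    return -R.T@t, R.T@np.array([(u-c["cx"])/c["fx"],(v-c["cy"])/c["fy"],1])
def atz(n,u,v,z,c=None):
    o,d=ray(n,u,v,c);return o+d*(z-o[2])/d[2]
def proj(n,p,c=None):
    c=c or bot.calibration(n);M=np.array(c["camera_from_world"]);q=M[:3,:3]@np.asarray(p,float)+M[:3,3]
    return np.array([c["fx"]*q[0]/q[2]+c["cx"],c["fy"]*q[1]/q[2]+c["cy"]])
def crop(im,x0,y0,w,h,s,name):
    cv2.imwrite(name,cv2.resize(im[y0:y0+h,x0:x0+w,::-1],None,fx=s,fy=s,interpolation=cv2.INTER_CUBIC))
E
python3 - <<'E'
import cv2
from h import *
t=cv2.imread("pics/top0.png")[:,:,::-1];s=cv2.imread("pics/scene0.png")[:,:,::-1]
crop(t,170,145,133,100,6,"pics/t1.png");crop(t,270,200,100,75,6,"pics/t2.png");crop(s,170,140,120,90,6,"pics/s1.png")
E
```

```text
(no output)
```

View pics/t1.png

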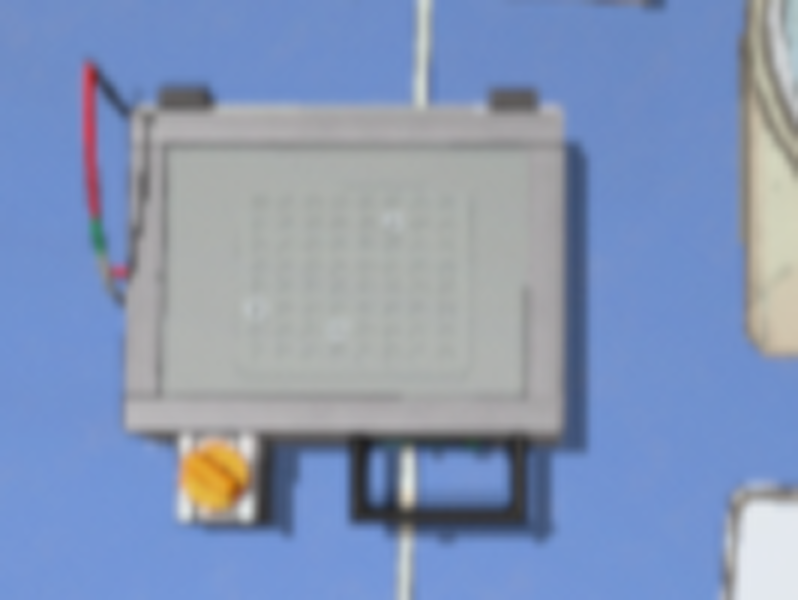

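View pics/t2.png

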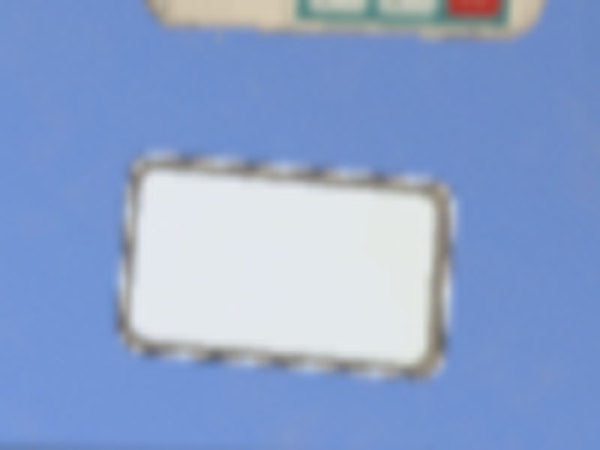

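View pics/s1.png

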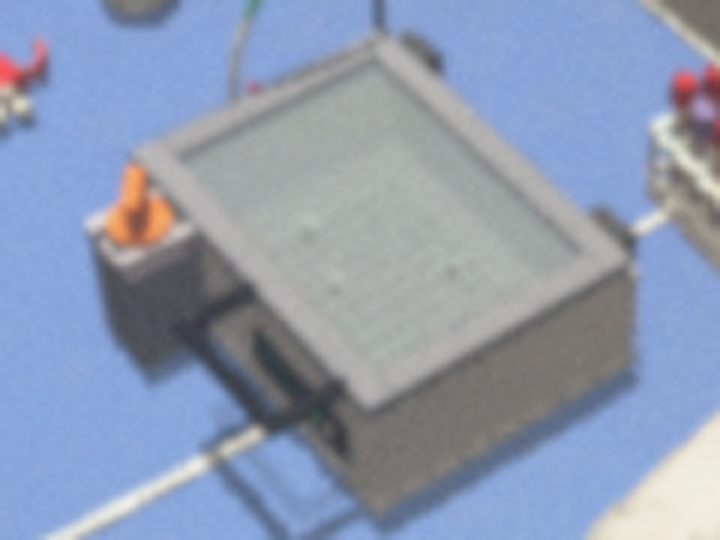

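```bash
python3 - <<'E'
from h import *
f=lambda x,y,x0,y0:((x+.5)/6-.5+x0,(y+.5)/6-.5+y0)
T=lambda x,y,z:np.round(atz("top",*f(x,y,170,145),z),4)
print("knob",T(216,475,.118)); print("handle ends",T(352,514,.099),T(525,518,.099))
print("hood front corners",T(125,432,.1),T(563,438,.1),"back",T(135,106,.1),T(563,108,.1))
T2=lambda x,y,z:np.round(atz("top",*f(x,y,270,200),z),4)
c=[T2(*p,.017) for p in [(135,158),(452,184),(440,375),(122,347)]];print("tray",c,np.mean(c,0))
S=lambda x,y,z:np.round(atz("scene",*f(x,y,170,140),z),4)
print("scene knob flange",S(141,222,.104),"handle",S(180,325,.099),S(262,425,.099))
R=bot.get_obs()["tool_rot"]
from scipy.spatial.transform import Rotation as Ro
print(Ro.from_quat(R,scalar_first=True).as_matrix())
E
```

```text
knob [0.4829 0.1759 0.118 ]
handle ends [0.4633 0.0967 0.099 ] [ 0.4637 -0.0058  0.099 ]
hood front corners [0.5082 0.2335 0.1   ] [ 0.5116 -0.0271  0.1   ] back [0.7061 0.2369 0.1   ] [ 0.7116 -0.0221  0.1   ]
tray [array([ 0.4903, -0.136 ,  0.017 ]), array([ 0.4794, -0.3335,  0.017 ]), array([ 0.3616, -0.3259,  0.017 ]), array([ 0.3733, -0.1298,  0.017 ])] [ 0.42615 -0.2313   0.017  ]
scene knob flange [0.4847 0.1753 0.104 ] handle [0.4633 0.0933 0.099 ] [0.4627 0.0011 0.099 ]
[[-9.36653648e-01  3.50256733e-01 -4.06716126e-04]
 [ 3.50256958e-01  9.36652687e-01 -1.34450168e-03]
 [-8.99690121e-05 -1.40178755e-03 -9.99999013e-01]]
```

>>> {"op": "drive_tool", "data": {"increments": "0.018 -0.034 0 0;0.018 -0.034 0 0;0.018 -0.034 0 0;0.018 -0.034 0 0;0.018 -0.034 0 0;0.018 -0.034 0 0;0.018 -0.034 0 0;0.018 -0.034 0 0;0.018 -0.034 0 0;0.018 -0.034 0 0;0.018 -0.034 0 0;0.018 -0.034 0 0"}}

```text
t: 1.15
eef_pos: [0.4528, 0.2224, 0.2534]
tool_rot: [-0.0, 0.178, 0.984, 0.0]
contact_force: [-0.2, 0.2, 0.2]
gripper_width: 1.0
```

```bash
python3 - <<'E'
from h import *
o=bot.get_obs();print(o)
c=bot.calibration("wrist");M=c["camera_from_world"];print(-M[:3,:3].T@M[:3,3],M[:3,:3])
im=bot.read_camera("wrist");cv2.imwrite("pics/w1.png",im[:,:,::-1])
print(proj("wrist",[.484,.176,.118],c))
E
```

```text
{'t': 1.15, 'q': array([-0.75934732,  0.19405154,  0.20541673,  1.96786768, -0.04740478,
        0.98412135,  0.68166268]), 'joint_vel': array([ 6.44180350e-01,  5.03649049e-05,  3.08600263e-01,  1.06010787e-02,
       -7.25708204e-02, -1.11685850e-02,  9.79506174e-01]), 'joint_torque': array([ -4.22034413, -39.35951114,   0.79134967, -25.21330118,
         0.09595826,   0.19873219,  -1.34373106]), 'eef_pos': array([0.45278538, 0.22237762, 0.25335555]), 'tool_rot': array([-2.44415610e-05,  1.77901426e-01,  9.84048311e-01,  6.53172043e-05]), 'contact_force': array([-0.20466523,  0.24448898,  0.19643854]), 'torque': array([ 0.00661749, -0.01547158,  0.01634332]), 'gripper_width': 0.9995554992733907}
[0.37729069 0.24963614 0.37476395] [[ 3.50951466e-01  9.36393649e-01  5.23300391e-05]
 [ 8.89525321e-01 -3.33403118e-01  3.12389284e-01]
 [ 2.92536789e-01 -1.09586928e-01 -9.49954174e-01]]
[227.8820479  229.76783077]
```

View pics/w1.png

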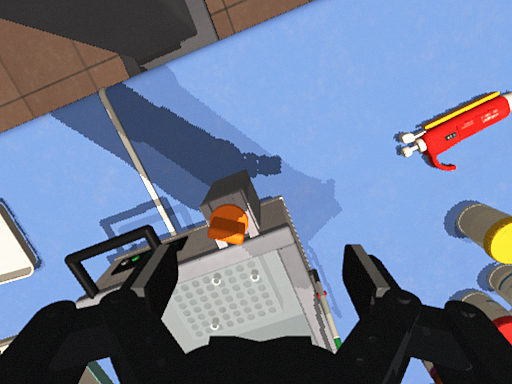

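The wrist view shows the knob near (228,222), which agrees with the estimate. Zooming to get the bar's direction.

```bash
python3 - <<'E'
from h import *
im=cv2.imread("pics/w1.png")[:,:,::-1]
crop(im,60,165,240,120,3,"pics/w1b.png");crop(im,190,180,80,70,8,"pics/w1c.png")
E
```

```text
(no output)
```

View pics/w1b.png

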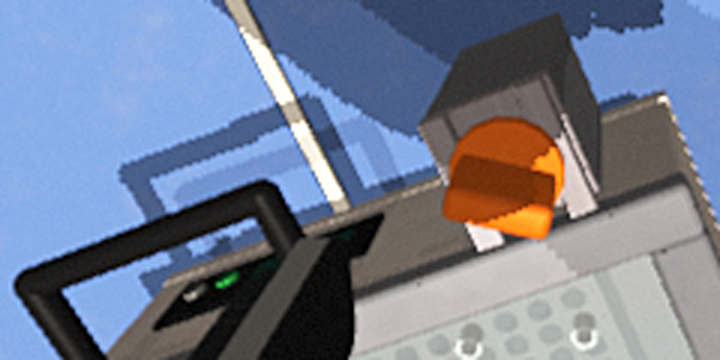

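View pics/w1c.png

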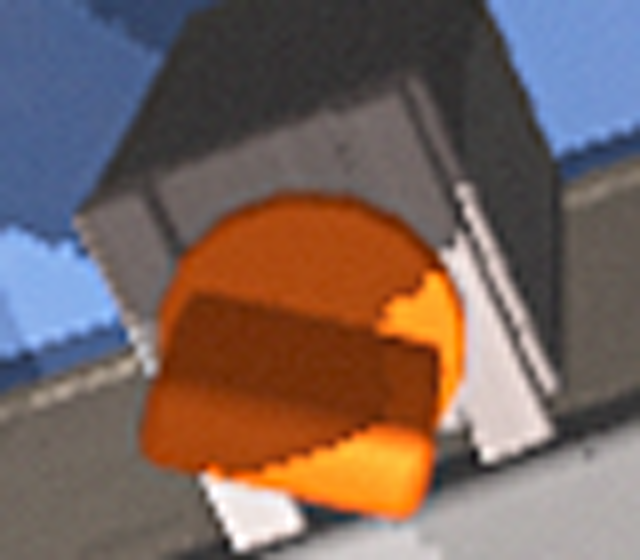

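```bash
python3 - <<'E'
from h import *
# calibration at same pose? arm may have settled in camera time; use current pose calib
c=bot.calibration("wrist")
f=lambda x,y:((x+.5)/8-.5+190,(y+.5)/8-.5+180)
P=[atz("wrist",*f(*p),.136,c) for p in [(158,372),(437,432),(412,520),(143,455)]]
for p in P: print(p.round(4))
print("bar top centre",np.mean(P,0)); d=(P[1]+P[2]-P[0]-P[3]); print("yaw",np.arctan2(d[1],d[0]),np.linalg.norm(d)/2)
P=[atz("wrist",*f(*p),.103,c) for p in [(165,330),(465,340),(315,190)]];print(np.round(P,4))
F=lambda x,y:((x+.5)/3-.5+60,(y+.5)/3-.5+165)
print("hood edge?",atz("wrist",*F(350,292),.1,c),atz("wrist",*F(690,182),.1,c))
print(bot.get_obs()["eef_pos"])
E
```

```text
[0.4708 0.1577 0.136 ]
[0.4893 0.1846 0.136 ]
[0.4988 0.1776 0.136 ]
[0.4798 0.1517 0.136 ]
bar top centre [0.48468791 0.16793185 0.136     ]
yaw 0.9528219147735563 0.03237581893075828
[[0.4781 0.1493 0.103 ]
 [0.4933 0.185  0.103 ]
 [0.4672 0.175  0.103 ]]
hood edge? [0.51099012 0.09310163 0.1       ] [0.51387188 0.22411993 0.1       ]
[0.45663191 0.21411481 0.25349392]
```

```bash
python3 - <<'E'
from h import *
c=bot.calibration("wrist")
im=bot.read_camera("wrist");cv2.imwrite("pics/w2.png",im[:,:,::-1])
print(bot.get_obs()["eef_pos"],bot.get_obs()["t"])
im=im.copy()
crop(im,190,180,80,70,8,"pics/w2c.png")
import pickle;pickle.dump(c,open("w2.pkl","wb"))
E
```

```text
[0.45519893 0.21738444 0.25339263] 1.25
```

View pics/w2c.png

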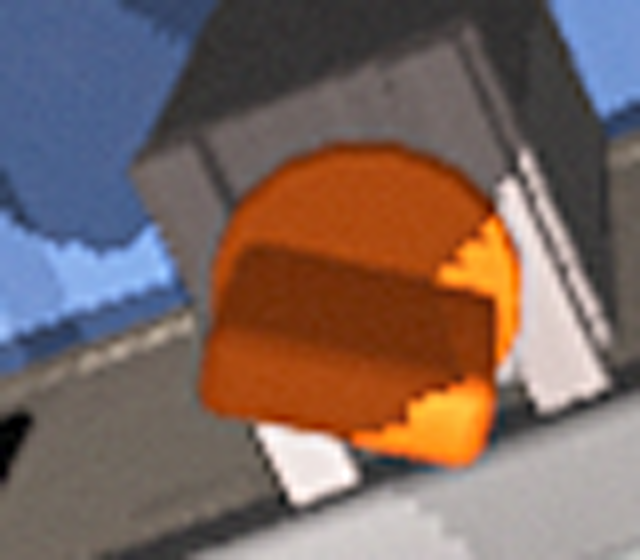

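```bash
python3 - <<'E'
from h import *
import pickle
from scipy.optimize import least_squares
c=pickle.load(open("w2.pkl","rb"))
f=lambda x,y:np.array([(x+.5)/8-.5+190,(y+.5)/8-.5+180])
top=[f(*p) for p in [(213,325),(495,378),(472,468),(203,412)]]
bot_=[f(*p) for p in [(243,243),(495,297)]]
fl=[f(*p) for p in [(212,300),(370,140),(521,290)]]
def res(p,L=.034):
    x,y,a=p;ca,sa=np.cos(a),np.sin(a);R=np.array([[ca,-sa],[sa,ca]]);r=[]
    for q,(bx,by) in zip(top,[(-1,1),(1,1),(1,-1),(-1,-1)]):
        w=R@[bx*.0165,by*.0055]+[x,y];r+=list(proj("wrist",[*w,.136],c)-q)
    for q,(bx,by) in zip(bot_,[(-1,1),(1,1)]):
        w=R@[bx*.017,by*.006]+[x,y];r+=list(proj("wrist",[*w,.106],c)-q)
    for q in fl:
        th=np.linspace(0,6.28,180);d=[np.hypot(*(proj("wrist",[x+.02*np.cos(t),y+.02*np.sin(t),.105],c)-q)) for t in th];r.append(min(d))
    return np.array(r)
s=least_squares(res,[.484,.172,.95],diff_step=1e-3);print(s.x,s.fun.round(1))
E
```

```text
[0.48195484 0.17610814 0.98579417] [-0.3  0.8 -0.1  1.2  0.4  0.5 -1.1  0.5 -0.1 -2.   1.4 -2.   0.2  0.8
  0.3]
```

>>> {"op": "drive_tool", "data": {"increments": "0.0027 -0.0043 -0.003 0.122;0.0027 -0.0043 -0.004 0.122;0.0027 -0.0043 -0.004 0.122;0.0027 -0.0043 -0.004 0.122;0.0027 -0.0043 -0.004 0.122;0.0027 -0.0043 -0.004 0.122;0.0027 -0.0043 -0.004 0.122;0.0027 -0.0043 -0.004 0.122;0.0027 -0.0043 -0.004 0.122;0.0027 -0.0043 -0.004 0.122;0.0027 -0.0043 -0.004 0.122;0 0 0 0", "grip": 0.32}}

```text
t: 2.25
eef_pos: [0.4819, 0.1761, 0.2094]
tool_rot: [-0.001, -0.474, 0.881, -0.0]
contact_force: [0.2, -0.2, -0.8]
gripper_width: 0.321
```

>>> {"op": "drive_tool", "data": {"increments": "0 0 0 0;0 0 0 0"}}

```text
t: 2.42
eef_pos: [0.4819, 0.1775, 0.2104]
tool_rot: [0.0, -0.471, 0.882, 0.0]
contact_force: [-0.6, 0.3, 0.1]
gripper_width: 0.318
```

```bash
python3 - <<'E'
from h import *
import pickle
o=bot.get_obs();c=bot.calibration("wrist")
im=bot.read_camera("wrist");cv2.imwrite("pics/w3.png",im[:,:,::-1])
print(o["t"],o["eef_pos"],o["tool_rot"],o["q"],o["joint_vel"].round(3))
pickle.dump(c,open("w3.pkl","wb"));print(proj("wrist",[.482,.176,.136],c))
E
```

```text
2.4167 [0.48192977 0.17746617 0.21041674] [ 1.20277398e-06 -4.71032355e-01  8.82115924e-01  1.33313738e-04] [-0.50728313  0.26167183  0.03897968  1.98444881 -0.01325589  0.89570786
  2.09037353] [-0.006 -0.003  0.002 -0.003 -0.    -0.001  0.011]
[258.92752745 210.0319768 ]
```

View pics/w3.png

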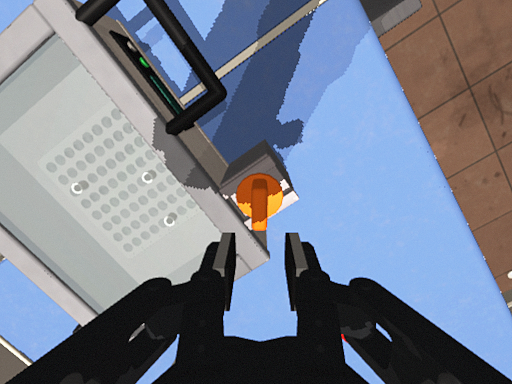

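The wrist view shows the knob bar upright at (260,205), centred between the fingers and parallel to the pads. Joint 7 would run out of range though, so I'll take the half-turn-equivalent grasp.

>>> {"op": "drive_tool", "data": {"increments": "0 0 0 -0.1208;0 0 0 -0.1208;0 0 0 -0.1208;0 0 0 -0.1208;0 0 0 -0.1208;0 0 0 -0.1208;0 0 0 -0.1208;0 0 0 -0.1208;0 0 0 -0.1208;0 0 0 -0.1208;0 0 0 -0.1208;0 0 0 -0.1208"}}

```text
t: 3.47
eef_pos: [0.482, 0.1776, 0.2106]
tool_rot: [0.0, 0.234, 0.972, 0.0]
contact_force: [0.2, 0.2, -0.3]
gripper_width: 0.317
```

>>> {"op": "drive_tool", "data": {"increments": "0 0 0 -0.1208;0 0 0 -0.1208;0 0 0 -0.1208;0 0 0 -0.1208;0 0 0 -0.1208;0 0 0 -0.1208;0 0 0 -0.1208;0 0 0 -0.1208;0 0 0 -0.1208;0 0 0 -0.1208;0 0 0 -0.1208;0 0 0 -0.1208"}}

```text
t: 4.47
eef_pos: [0.482, 0.1777, 0.2106]
tool_rot: [-0.0, 0.82, 0.573, 0.0]
contact_force: [-0.2, 0.3, 0.6]
gripper_width: 0.318
```

>>> {"op": "drive_tool", "data": {"increments": "0 0 0 -0.1208;0 0 0 -0.1208;0 -0.001 0 0;0 0 0 0"}}

```text
t: 4.8
eef_pos: [0.4819, 0.1764, 0.2105]
tool_rot: [0.0, 0.88, 0.474, 0.0]
contact_force: [-0.1, -0.8, -0.6]
gripper_width: 0.325
```

```bash
python3 - <<'E'
from h import *
import pickle
o=bot.get_obs();c=bot.calibration("wrist")
im=bot.read_camera("wrist");cv2.imwrite("pics/w4.png",im[:,:,::-1])
print(o["t"],o["eef_pos"],o["tool_rot"],o["q"],o["joint_vel"].round(3))
pickle.dump(c,open("w4.pkl","wb"));print(proj("wrist",[.482,.176,.136],c))
E
```

```text
4.8 [0.48194139 0.17637057 0.21046779] [2.53624753e-05 8.80441197e-01 4.74155339e-01 1.14465553e-04] [-0.98451054  0.29511728  0.61867021  2.01467962 -0.21777899  0.89560393
 -0.83194764] [ 0.014 -0.002 -0.01   0.001  0.    -0.001  0.021]
[260.04993024 209.60032308]
```

View pics/w4.png

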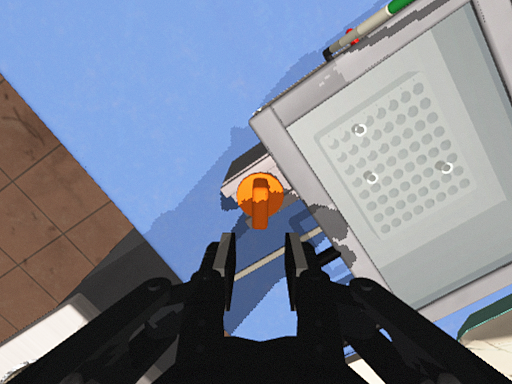

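The bar sits at (260,203), again centred and parallel between the pads, so I'm descending.

>>> {"op": "drive_tool", "data": {"increments": "0 0 -0.013 0;0 0 -0.013 0;0 0 -0.013 0;0 0 -0.013 0;0 0 -0.013 0;0 0 -0.008 0;0 0 -0.004 0;0 0 0 0;0 0 0 0"}}

```text
t: 5.6
eef_pos: [0.4823, 0.176, 0.1336]
tool_rot: [-0.0, 0.881, 0.473, 0.0]
contact_force: [-0.5, 0.7, 0.4]
gripper_width: 0.323
```

>>> {"op": "drive_tool", "data": {"increments": "0 0 0 0;0 0 0 0;0 0 0 0;0 0 0 0;0 0 0 0", "grip": 0, "squeeze": 40}}

```text
t: 6.02
eef_pos: [0.4825, 0.1762, 0.1338]
tool_rot: [-0.0, 0.881, 0.473, 0.001]
contact_force: [-0.4, 0.1, 3.3]
gripper_width: 0.136
```

```bash
python3 - <<'E'
from h import *
o=bot.get_obs()
im=bot.read_camera("wrist");cv2.imwrite("pics/w5.png",im[:,:,::-1])
print(o)
E
```

```text
{'t': 6.0167, 'q': array([-0.91617368,  0.41552974,  0.55455185,  2.07433885, -0.32329253,
        0.73353504, -0.74266688]), 'joint_vel': array([ 0.00235799,  0.00156541, -0.00283388, -0.00160686,  0.00075634,
       -0.00095258,  0.0007945 ]), 'joint_torque': array([-8.32676492e-02, -4.04217339e+01,  6.44328341e+00, -1.89993972e+01,
       -1.30544038e-03,  1.03097206e-01, -1.48860177e-03]), 'eef_pos': array([0.48253456, 0.17615687, 0.13378952]), 'tool_rot': array([-1.29364352e-05,  8.81133066e-01,  4.72868008e-01,  6.05473699e-04]), 'contact_force': array([-0.41856477,  0.05328778,  3.29368609]), 'torque': array([-0.01610624, -0.09167898,  0.01753159]), 'gripper_width': 0.13613506854483426}
```

View pics/w5.png

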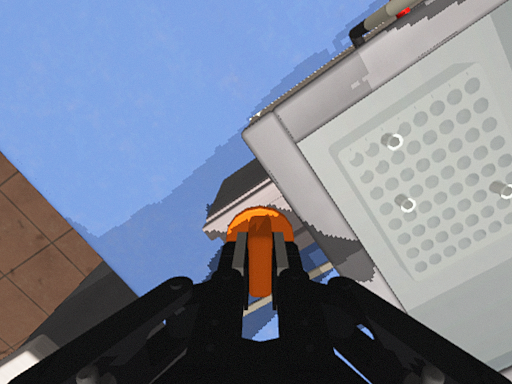

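The bar is pinched at (260,260), width 11.6 mm. I'll start turning it.

>>> {"op": "drive_tool", "data": {"increments": "0 0 0 0.06;0 0 0 0.06;0 0 0 0.06;0 0 0 0.06;0 0 0 0.06;0 0 0 0.06;0 0 0 0.06;0 0 0 0.06"}}

```text
t: 6.73
eef_pos: [0.4831, 0.1761, 0.1338]
tool_rot: [0.0, 0.743, 0.67, 0.001]
contact_force: [1.3, -0.4, 1.8]
gripper_width: 0.132
```

```bash
cat > st.py <<'E'
from h import *
from scipy.spatial.transform import Rotation as Ro
def st():
    o=bot.get_obs();m=Ro.from_quat(o["tool_rot"],scalar_first=True).as_matrix()
    print(round(o["t"],2),o["eef_pos"].round(4),"yawy %.3f"%np.arctan2(m[1,1],m[0,1]),"F",o["contact_force"].round(2),"M",o["torque"].round(3),"w %.3f"%o["gripper_width"],"q",o["q"].round(2))
    return o
if __name__=="__main__": st()
E
python3 st.py
```

```text
6.73 [0.4831 0.1761 0.1338] yawy -0.103 F [ 1.25 -0.38  1.84] M [ 0.015 -0.433 -0.05 ] w 0.132 q [-0.82  0.4   0.43  2.07 -0.24  0.72 -0.34]
```

>>> {"op": "drive_tool", "data": {"increments": "0 0 0 0.04;0 0 0 0.04;0 0 0 0.04;0 0 0 0"}}

```text
t: 7.07
eef_pos: [0.483, 0.1761, 0.1338]
tool_rot: [0.0, 0.702, 0.712, 0.001]
contact_force: [1.4, 0.7, 2.5]
gripper_width: 0.129
```

```bash
python3 st.py
```

```text
7.07 [0.483  0.1761 0.1338] yawy 0.015 F [1.42 0.68 2.55] M [ 0.141 -0.399 -0.015] w 0.129 q [-0.8   0.39  0.4   2.07 -0.23  0.72 -0.24]
```

>>> {"op": "drive_tool", "data": {"increments": "0 0 0 0.03;0 0 0 0.03;0 0 0 0.03;0 0 0 0.03;0 0 0 0"}}

```text
t: 7.48
eef_pos: [0.4825, 0.176, 0.1337]
tool_rot: [0.0, 0.658, 0.753, 0.0]
contact_force: [1.1, 0.4, 5.8]
gripper_width: 0.133
```

```bash
python3 st.py
```

```text
7.48 [0.4825 0.176  0.1337] yawy 0.133 F [1.13 0.38 5.78] M [-0.018 -0.171 -0.153] w 0.133 q [-0.77  0.39  0.37  2.07 -0.21  0.72 -0.14]
```

```bash
python3 - <<'E'
from h import *
im=bot.read_camera("wrist");cv2.imwrite("pics/w6.png",im[:,:,::-1])
crop(im,180,100,220,165,3.6,"pics/w6c.png")
im=bot.read_camera("top");crop(im,160,150,120,90,6,"pics/t6.png")
E
```

```text
(no output)
```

View pics/w6c.png

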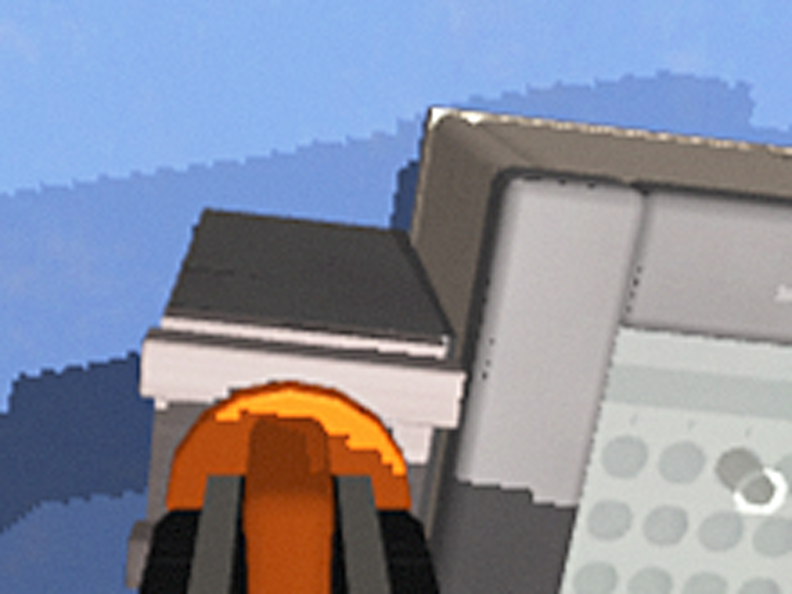

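View pics/w6.png

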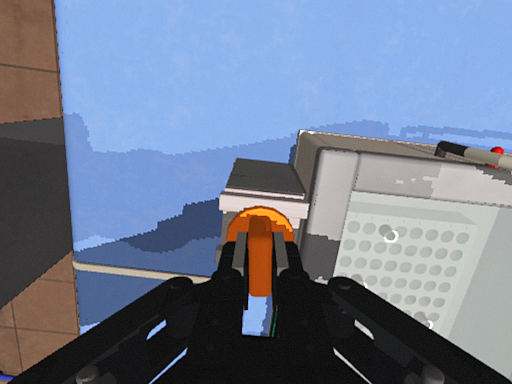

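The knob turned with the fingers; the bar at (260,255) is now about 0.1 rad past square to the latch. I'm looking for the stop.

>>> {"op": "drive_tool", "data": {"increments": "0 0 0 0.03;0 0 0 0.03;0 0 0 0"}}

```text
t: 7.83
eef_pos: [0.4825, 0.176, 0.1337]
tool_rot: [0.0, 0.636, 0.772, 0.001]
contact_force: [0.4, -0.9, 4.9]
gripper_width: 0.131
```

```bash
python3 st.py
```

```text
7.83 [0.4825 0.176  0.1337] yawy 0.192 F [ 0.37 -0.91  4.88] M [-0.071 -0.157 -0.451] w 0.131 q [-0.76  0.39  0.36  2.06 -0.2   0.72 -0.09]
```

>>> {"op": "drive_tool", "data": {"increments": "0 0 0 0.03;0 0 0 0.03;0 0 0 0"}}

```text
t: 8.08
eef_pos: [0.4826, 0.1759, 0.1337]
tool_rot: [-0.0, 0.613, 0.79, 0.001]
contact_force: [0.7, -1.1, 6.1]
gripper_width: 0.132
```

```bash
python3 - <<'E'
from st import *
st()
im=bot.read_camera("wrist");crop(im,180,100,220,165,3.6,"pics/w7c.png")
E
```

```text
8.08 [0.4826 0.1759 0.1337] yawy 0.251 F [ 0.72 -1.06  6.15] M [-0.006 -0.097 -0.846] w 0.132 q [-0.75  0.38  0.34  2.06 -0.19  0.72 -0.04]
```

View pics/w7c.png

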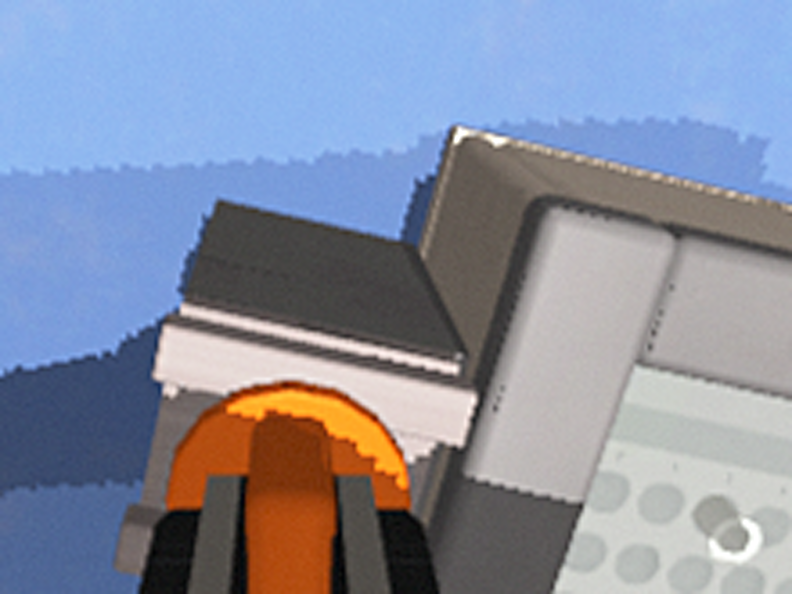

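The torque climbed linearly to 0.85 Nm, with onset near 0.11, so the stop has been reached. I'll back off the windup and test the lift.

>>> {"op": "drive_tool", "data": {"increments": "0 0 0 -0.06;0 0 0 -0.06;0 0 0 -0.05;0 0 0 0;0 0 0 0"}}

```text
t: 8.55
eef_pos: [0.4823, 0.1761, 0.1335]
tool_rot: [0.0, 0.677, 0.736, 0.0]
contact_force: [1.4, -0.6, 5.0]
gripper_width: 0.128
```

```bash
python3 st.py
```

```text
8.55 [0.4823 0.1761 0.1335] yawy 0.085 F [ 1.37 -0.63  5.02] M [-0.005 -0.157 -0.046] w 0.128 q [-0.78  0.39  0.38  2.07 -0.22  0.72 -0.18]
```

>>> {"op": "drive_tool", "data": {"increments": "0 0 0.002 0;0 0 0.002 0;0 0 0 0"}}

```text
t: 8.8
eef_pos: [0.4822, 0.176, 0.1374]
tool_rot: [0.0, 0.677, 0.736, 0.0]
contact_force: [2.7, -0.5, -0.7]
gripper_width: 0.13
```

```bash
python3 st.py
```

```text
8.8 [0.4822 0.176  0.1374] yawy 0.085 F [ 2.73 -0.51 -0.68] M [-0.004 -0.558 -0.016] w 0.130 q [-0.78  0.38  0.38  2.06 -0.21  0.73 -0.18]
```

>>> {"op": "drive_tool", "data": {"increments": "0.0005 0 0.002 0;0 0 0.002 0;0 0 0.002 0;0 0 0 0"}}

```text
t: 9.13
eef_pos: [0.4823, 0.1759, 0.1435]
tool_rot: [-0.0, 0.677, 0.736, -0.0]
contact_force: [0.6, -0.8, -0.3]
gripper_width: 0.13
```

```bash
python3 st.py
```

```text
9.13 [0.4823 0.1759 0.1435] yawy 0.084 F [ 0.61 -0.81 -0.3 ] M [-0.075 -0.123  0.02 ] w 0.130 q [-0.79  0.37  0.39  2.06 -0.21  0.75 -0.19]
```

>>> {"op": "drive_tool", "data": {"increments": "0 0 0.003 0;0 0 0.003 0;0 0 0 0"}}

```text
t: 9.38
eef_pos: [0.4826, 0.1761, 0.1498]
tool_rot: [-0.0, 0.677, 0.736, 0.0]
contact_force: [0.7, -0.4, -0.4]
gripper_width: 0.127
```

```bash
python3 st.py
```

```text
9.38 [0.4826 0.1761 0.1498] yawy 0.084 F [ 0.65 -0.42 -0.36] M [-0.047  0.02  -0.061] w 0.127 q [-0.79  0.36  0.39  2.05 -0.2   0.76 -0.19]
```

It lifts freely, at 16 mm with only the knob's weight showing. Continuing up.

>>> {"op": "drive_tool", "data": {"increments": "0 0 0.006 0;0 0 0.006 0;0 0 0.008 0;0 0 0.015 0;0 0 0.015 0;0 0 0.015 0;0 0 0.015 0;0 0 0.01 0;0 0 0 0"}}

```text
t: 10.13
eef_pos: [0.4839, 0.1764, 0.2419]
tool_rot: [0.001, 0.677, 0.736, 0.002]
contact_force: [0.5, 0.1, -0.7]
gripper_width: 0.13
```

```bash
python3 - <<'E'
from st import *
st()
im=bot.read_camera("scene");crop(im,150,110,170,128,4.6,"pics/s8.png")
im=bot.read_camera("wrist");cv2.imwrite("pics/w8.png",im[:,:,::-1])
E
```

```text
10.13 [0.4839 0.1764 0.2419] yawy 0.084 F [ 0.52  0.12 -0.68] M [ 0.009  0.023 -0.047] w 0.130 q [-0.84  0.23  0.43  1.97 -0.12  0.96 -0.26]
```

View pics/s8.png

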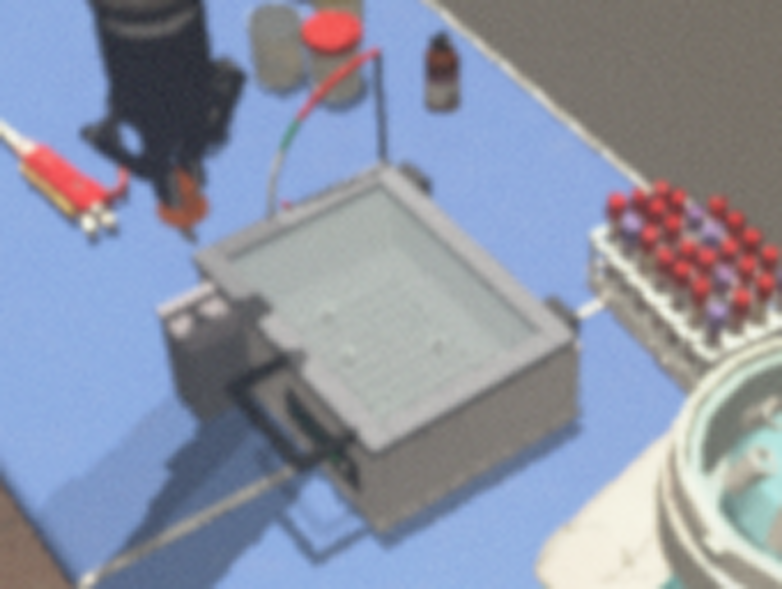

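View pics/w8.png

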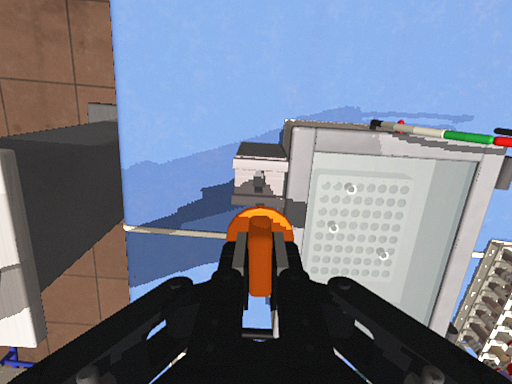

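The scene view shows the knob clear of the latch, hanging at (180,200) in the crop. The wrist view shows the keyhole free at (260,180). Carrying it to the tray, with the bar turned so a tip would fall along the tray's length.

>>> {"op": "drive_tool", "data": {"increments": "-0.0035 -0.015 0 -0.08;-0.0035 -0.027 0 -0.114;-0.0035 -0.027 0 -0.114;-0.0035 -0.028 0 -0.114;-0.0035 -0.028 0 -0.114;-0.0035 -0.028 0 -0.114;-0.0035 -0.028 0 -0.114;-0.0035 -0.028 0 -0.114;-0.0035 -0.028 0 -0.114;-0.0035 -0.028 0 -0.114;-0.0035 -0.028 0 -0.114;-0.0035 -0.028 0 -0.114"}}

```text
t: 11.23
eef_pos: [0.4395, -0.1461, 0.2385]
tool_rot: [-0.0, 0.988, 0.157, -0.001]
contact_force: [0.9, 0.5, -1.1]
gripper_width: 0.135
```

>>> {"op": "drive_tool", "data": {"increments": "-0.0035 -0.028 0 -0.114;-0.0035 -0.028 0 -0.114;-0.0035 -0.02 0 -0.114;0 -0.009 0 -0.034;0 0 0 0;0 0 0 0"}}

```text
t: 11.73
eef_pos: [0.43, -0.2292, 0.2386]
tool_rot: [-0.0, 1.0, -0.026, -0.001]
contact_force: [-0.4, 0.7, 0.1]
gripper_width: 0.126
```

```bash
python3 - <<'E'
from st import *
st();c=bot.calibration("wrist")
im=bot.read_camera("wrist");cv2.imwrite("pics/w9.png",im[:,:,::-1])
M=[[.4903,-.136],[.4794,-.3335],[.3616,-.3259],[.3733,-.1298],[.426,-.231]]
for p in M: print(proj("wrist",[*p,.019],c).round(0))
E
```

```text
11.73 [ 0.43   -0.2292  0.2386] yawy -1.623 F [-0.36  0.72  0.12] M [ 0.023 -0.02   0.05 ] w 0.126 q [-0.42  0.25  0.93  2.05 -0.25  0.95 -0.98]
[176. 118.]
[347. 118.]
[337. 213.]
[184. 212.]
[261. 168.]
```

View pics/w9.png

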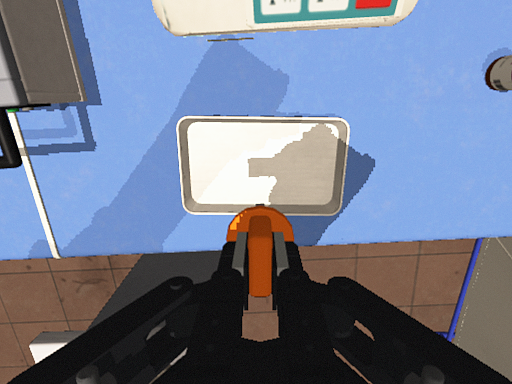

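The tray corners appear at (178,118), (348,118), (343,214) and (185,213), as predicted, so I'm over its centre. Lowering.

>>> {"op": "drive_tool", "data": {"increments": "0 0 -0.018 0;0 0 -0.02 0;0 0 -0.02 0;0 0 -0.02 0;0 0 -0.02 0;0 0 -0.02 0;0 0 -0.02 0;0 0 -0.012 0;0 0 -0.006 0;0 0 0 0;0 0 0 0"}}

```text
t: 12.7
eef_pos: [0.4306, -0.2298, 0.0837]
tool_rot: [-0.0, 1.0, -0.027, 0.0]
contact_force: [0.0, -0.3, -0.4]
gripper_width: 0.128
```

```bash
python3 st.py
```

```text
12.7 [ 0.4306 -0.2298  0.0837] yawy -1.625 F [ 0.04 -0.25 -0.42] M [-0.005  0.007 -0.02 ] w 0.128 q [-0.18  0.52  0.69  2.17 -0.56  0.64 -0.72]
```

>>> {"op": "drive_tool", "data": {"increments": "0 0 -0.003 0;0 0 -0.003 0;0 0 -0.002 0;0 0 -0.002 0;0 0 0 0"}}

```text
t: 13.12
eef_pos: [0.43, -0.2299, 0.0732]
tool_rot: [-0.0, 1.0, -0.027, -0.0]
contact_force: [0.4, 0.2, -0.9]
gripper_width: 0.13
```

```bash
python3 st.py
```

```text
13.12 [ 0.43   -0.2299  0.0732] yawy -1.626 F [ 0.38  0.18 -0.86] M [-0.016  0.027 -0.022] w 0.130 q [-0.17  0.53  0.67  2.17 -0.58  0.62 -0.7 ]
```

>>> {"op": "drive_tool", "data": {"increments": "0 0 -0.001 0;0 0 -0.001 0;0 0 -0.001 0;0 0 0 0;0 0 0 0"}}

```text
t: 13.53
eef_pos: [0.4301, -0.2301, 0.0703]
tool_rot: [0.0, 1.0, -0.028, -0.0]
contact_force: [-0.3, -0.2, -1.3]
gripper_width: 0.129
```

```bash
python3 st.py
```

```text
13.53 [ 0.4301 -0.2301  0.0703] yawy -1.626 F [-0.27 -0.15 -1.3 ] M [-0.039  0.008 -0.012] w 0.129 q [-0.16  0.54  0.66  2.17 -0.58  0.61 -0.7 ]
```

>>> {"op": "drive_tool", "data": {"increments": "0 0 -0.001 0;0 0 -0.001 0;0 0 0 0;0 0 0 0"}}

```text
t: 13.87
eef_pos: [0.43, -0.23, 0.0682]
tool_rot: [-0.0, 1.0, -0.028, -0.0]
contact_force: [0.4, 1.3, -0.1]
gripper_width: 0.133
```

```bash
python3 st.py
```

```text
13.87 [ 0.43   -0.23    0.0682] yawy -1.626 F [ 0.42  1.35 -0.12] M [-0.008 -0.026 -0.016] w 0.133 q [-0.16  0.54  0.66  2.17 -0.59  0.61 -0.7 ]
```

>>> {"op": "drive_tool", "data": {"increments": "0 0 -0.001 0;0 0 -0.001 0;0 0 0 0"}}

```text
t: 14.12
eef_pos: [0.43, -0.23, 0.0661]
tool_rot: [-0.0, 1.0, -0.028, -0.0]
contact_force: [-0.2, 0.1, -1.4]
gripper_width: 0.128
```

>>> {"op": "drive_tool", "data": {"increments": "0 0 -0.001 0;0 0 -0.001 0;0 0 0 0"}}

```text
t: 14.37
eef_pos: [0.43, -0.23, 0.0641]
tool_rot: [-0.0, 1.0, -0.027, -0.0]
contact_force: [-0.3, 0.4, 0.2]
gripper_width: 0.129
```

>>> {"op": "drive_tool", "data": {"increments": "0 0 -0.001 0;0 0 -0.001 0;0 0 0 0"}}

```text
t: 14.62
eef_pos: [0.4301, -0.23, 0.0623]
tool_rot: [-0.0, 1.0, -0.027, 0.0]
contact_force: [0.5, 0.1, -0.3]
gripper_width: 0.129
```

>>> {"op": "drive_tool", "data": {"increments": "0 0 -0.001 0;0 0 0 0;0 0 0 0"}}

```text
t: 14.87
eef_pos: [0.4302, -0.2302, 0.0622]
tool_rot: [-0.0, 1.0, -0.028, 0.0]
contact_force: [-3.2, 2.8, 14.4]
gripper_width: 0.129
```

>>> {"op": "drive_tool", "data": {"increments": "0 0 -0.001 0;0 0 0 0;0 0 0 0"}}

```text
t: 15.12
eef_pos: [0.4303, -0.2303, 0.0621]
tool_rot: [-0.001, 1.0, -0.028, 0.001]
contact_force: [-5.5, 3.9, 29.0]
gripper_width: 0.131
```

Contact is at TCP z = 0.0622. Relieving the push, then opening.

>>> {"op": "drive_tool", "data": {"increments": "0 0 0.001 0;0 0 0.0008 0;0 0 0 0;0 0 0 0", "squeeze": 20}}

```text
t: 15.45
eef_pos: [0.4303, -0.2301, 0.0623]
tool_rot: [0.0, 1.0, -0.028, 0.0]
contact_force: [-0.8, 0.5, 5.5]
gripper_width: 0.129
```

>>> {"op": "drive_tool", "data": {"increments": "0 0 0 0;0 0 0 0;0 0 0 0;0 0 0 0", "grip": 0.2}}

```text
t: 15.78
eef_pos: [0.43, -0.23, 0.0619]
tool_rot: [0.0, 1.0, -0.027, -0.0]
contact_force: [-0.2, -0.2, 0.3]
gripper_width: 0.201
```

```bash
python3 - <<'E'
from st import *
st()
im=bot.read_camera("wrist");cv2.imwrite("pics/w10.png",im[:,:,::-1])
E
```

```text
15.78 [ 0.43   -0.23    0.0619] yawy -1.626 F [-0.22 -0.17  0.25] M [ 0.036  0.011 -0.013] w 0.201 q [-0.15  0.55  0.65  2.17 -0.6   0.6  -0.69]
```

View pics/w10.png

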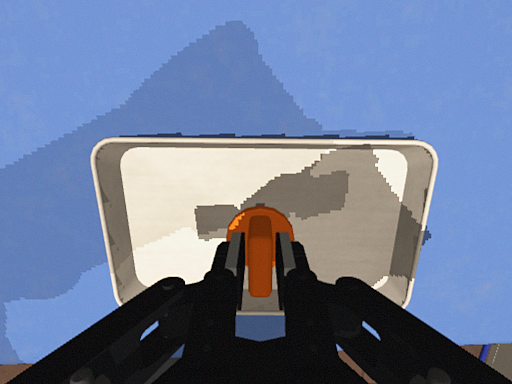

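The knob stands free between the open pads at (260,255), inside the tray. Opening a little more, then lifting straight up.

>>> {"op": "drive_tool", "data": {"increments": "0 0 0 0;0 0 0 0;0 0 0 0;0 0 0 0;0 0 0.005 0;0 0 0.01 0;0 0 0.012 0;0 0 0.02 0;0 0 0.02 0;0 0 0.02 0;0 0 0.02 0", "grip": 0.32}}

```text
t: 16.75
eef_pos: [0.4299, -0.2303, 0.1711]
tool_rot: [0.0, 1.0, -0.028, 0.0]
contact_force: [0.6, -0.1, 1.0]
gripper_width: 0.318
```

```bash
python3 - <<'E'
from st import *
st()
im=bot.read_camera("wrist");cv2.imwrite("pics/w11.png",im[:,:,::-1])
E
```

```text
16.75 [ 0.4299 -0.2303  0.1711] yawy -1.626 F [ 0.57 -0.09  1.03] M [-0.009  0.013  0.007] w 0.318 q [-0.33  0.37  0.85  2.11 -0.39  0.81 -0.86]
```

View pics/w11.png

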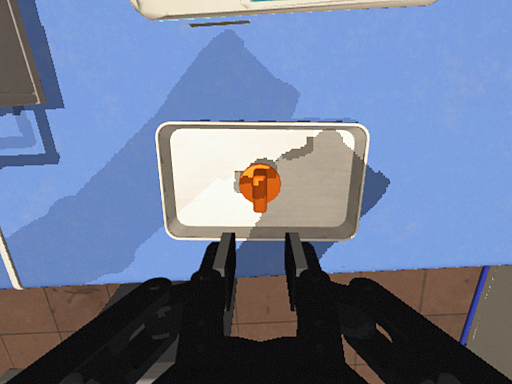

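The knob stands upright at (260,185) in the tray. Next, the handle.

>>> {"op": "drive_tool", "data": {"increments": "0.0024 0.0197 0.003 0.117;0.0024 0.0197 0.003 0.117;0.0024 0.0197 0.003 0.117;0.0024 0.0197 0.003 0.117;0.0024 0.0197 0.003 0.117;0.0024 0.0197 0.003 0.117;0.0024 0.0197 0.003 0.117;0.0024 0.0197 0.003 0.117;0.0024 0.0197 0 0.117;0.0024 0.0197 0 0.117;0.0024 0.0197 0 0.117;0.0024 0.0197 0 0.117"}}

```text
t: 17.8
eef_pos: [0.459, 0.007, 0.1942]
tool_rot: [0.0, 0.779, 0.627, 0.001]
contact_force: [0.6, 0.4, -0.1]
gripper_width: 0.318
```

>>> {"op": "drive_tool", "data": {"increments": "0.0024 0.0197 0 0.117;0.0024 0.0197 0 0.117;0 0 0 0;0 0 0 0;0 0 0 0", "grip": 0.4}}

```text
t: 18.22
eef_pos: [0.4637, 0.0449, 0.1936]
tool_rot: [0.0, 0.704, 0.71, 0.0]
contact_force: [0.1, -1.1, -0.3]
gripper_width: 0.405
```

```bash
python3 - <<'E'
from st import *
st();c=bot.calibration("wrist")
im=bot.read_camera("wrist");cv2.imwrite("pics/w12.png",im[:,:,::-1])
import pickle;pickle.dump(c,open("w12.pkl","wb"))
for p in [[.463,.046,.105],[.4633,.0967,.099],[.4637,-.0058,.099]]: print(proj("wrist",p,c).round(0))
im=bot.read_camera("top");crop(im,150,150,130,98,6,"pics/t12.png")
E
```

```text
18.22 [0.4637 0.0449 0.1936] yawy 0.010 F [ 0.05 -1.14 -0.34] M [-0.049 -0.027  0.009] w 0.405 q [-0.62  0.22  0.45  2.12 -0.13  0.82 -0.09]
[260. 201.]
[261. 134.]
[260. 255.]
```

View pics/w12.png

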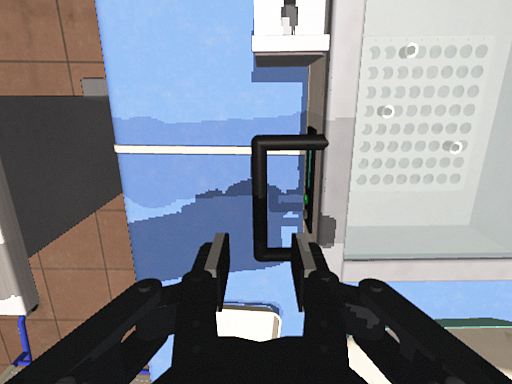

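View pics/t12.png

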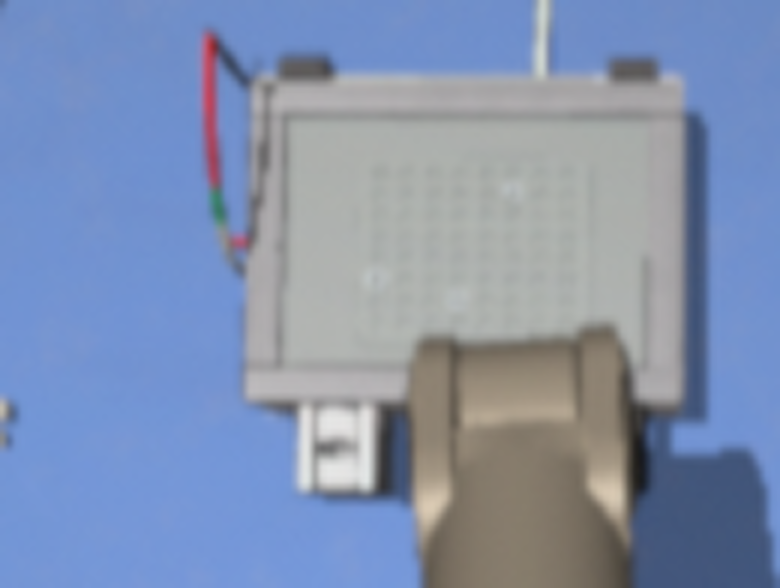

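The handle bar runs along u≈260 from v=140 to 258, centred and parallel between the pads. Descending onto it.

>>> {"op": "drive_tool", "data": {"increments": "0 0.0015 -0.015 0;0 0 -0.015 0;0 0 -0.015 0;0 0 -0.015 0;0 0 -0.013 0;0 0 -0.012 0;0 0 -0.006 0;0 0 0 0;0 0 0 0"}}

```text
t: 19.07
eef_pos: [0.4638, 0.0467, 0.1023]
tool_rot: [0.0, 0.703, 0.711, -0.0]
contact_force: [0.5, -0.3, 0.0]
gripper_width: 0.399
```

>>> {"op": "drive_tool", "data": {"increments": "0 0 0 0;0 0 0 0;0 0 0 0;0 0 0 0;0 0 0 0", "grip": 0, "squeeze": 25}}

```text
t: 19.48
eef_pos: [0.4634, 0.0472, 0.1024]
tool_rot: [-0.0, 0.703, 0.711, -0.0]
contact_force: [-2.7, -0.5, 3.2]
gripper_width: 0.13
```

```bash
python3 - <<'E'
from st import *
st()
im=bot.read_camera("wrist");cv2.imwrite("pics/w13.png",im[:,:,::-1])
E
```

```text
19.48 [0.4634 0.0472 0.1024] yawy 0.012 F [-2.69 -0.49  3.18] M [-0.156  0.625  0.126] w 0.130 q [-0.55  0.38  0.38  2.19 -0.24  0.61  0.02]
```

View pics/w13.png

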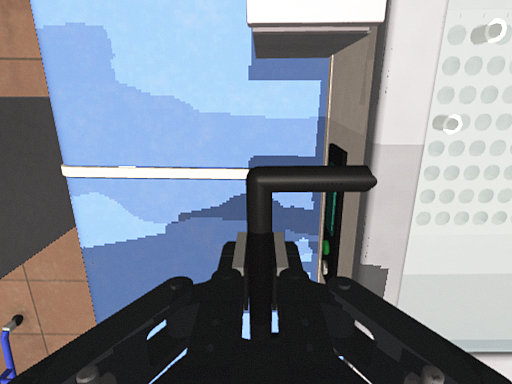

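```bash
python3 - <<'E'
import numpy as np
def seq(A):
    A=np.array(A);x=.245*(1-np.cos(A));z=.245*np.sin(A);x=x.round(4);z=z.round(4)
    print("; ".join(f"{dx:.4f} {0.012*dx:.4f} {dz:.4f} 0" for dx,dz in zip(np.diff(x),np.diff(z))))
seq(np.r_[0,.01,.03,.06,.09,.12,.15,.18,.21,.24,.27,.29,.30])
seq(np.r_[.30,.32,.35,.39,.43,.47,.51,.55,.58,.6])
seq(np.r_[.6,.62,.65,.68,.71,.74,.77,.8,.83,.86,.88,.89])
seq(np.r_[.89,.88,.86,.83,.8,.77,.74,.72,.71,.7])
E
```

```text
0.0000 0.0000 0.0024 0; 0.0001 0.0000 0.0049 0; 0.0003 0.0000 0.0074 0; 0.0006 0.0000 0.0073 0; 0.0008 0.0000 0.0073 0; 0.0010 0.0000 0.0073 0; 0.0012 0.0000 0.0073 0; 0.0014 0.0000 0.0072 0; 0.0016 0.0000 0.0071 0; 0.0019 0.0000 0.0071 0; 0.0013 0.0000 0.0048 0; 0.0007 0.0000 0.0023 0
0.0015 0.0000 0.0047 0; 0.0025 0.0000 0.0069 0; 0.0035 0.0000 0.0091 0; 0.0039 0.0000 0.0090 0; 0.0043 0.0001 0.0089 0; 0.0046 0.0001 0.0086 0; 0.0049 0.0001 0.0085 0; 0.0040 0.0000 0.0062 0; 0.0027 0.0000 0.0040 0
0.0028 0.0000 0.0041 0; 0.0044 0.0001 0.0059 0; 0.0045 0.0001 0.0058 0; 0.0047 0.0001 0.0056 0; 0.0049 0.0001 0.0055 0; 0.0050 0.0001 0.0054 0; 0.0052 0.0001 0.0052 0; 0.0054 0.0001 0.0050 0; 0.0055 0.0001 0.0049 0; 0.0037 0.0000 0.0031 0; 0.0019 0.0000 0.0016 0
-0.0019 -0.0000 -0.0016 0; -0.0037 -0.0000 -0.0031 0; -0.0055 -0.0001 -0.0049 0; -0.0054 -0.0001 -0.0050 0; -0.0052 -0.0001 -0.0052 0; -0.0050 -0.0001 -0.0054 0; -0.0033 -0.0000 -0.0037 0; -0.0016 -0.0000 -0.0018 0; -0.0016 -0.0000 -0.0019 0
```

>>> {"op": "drive_tool", "data": {"increments": "0 0 0.0024 0; 0.0001 0 0.0049 0; 0.0003 0 0.0074 0; 0.0006 0 0.0073 0; 0.0008 0 0.0073 0; 0.001 0 0.0073 0; 0.0012 0 0.0073 0; 0.0014 0 0.0072 0; 0.0016 0.0001 0.0071 0; 0.0019 0 0.0071 0; 0.0013 0 0.0048 0; 0.0007 0 0.0023 0"}}

```text
t: 20.53
eef_pos: [0.4738, 0.0474, 0.1753]
tool_rot: [-0.001, 0.703, 0.711, -0.001]
contact_force: [-5.9, 0.7, 0.1]
gripper_width: 0.129
```

```bash
python3 - <<'E'
from st import *
st()
im=bot.read_camera("top");crop(im,150,140,130,98,6,"pics/t14.png")
im=bot.read_camera("wrist");cv2.imwrite("pics/w14.png",im[:,:,::-1])
E
```

```text
20.53 [0.4738 0.0474 0.1753] yawy 0.012 F [-5.95  0.71  0.1 ] M [0.005 1.521 0.134] w 0.129 q [-0.6   0.27  0.44  2.12 -0.16  0.79 -0.06]
```

View pics/t14.png

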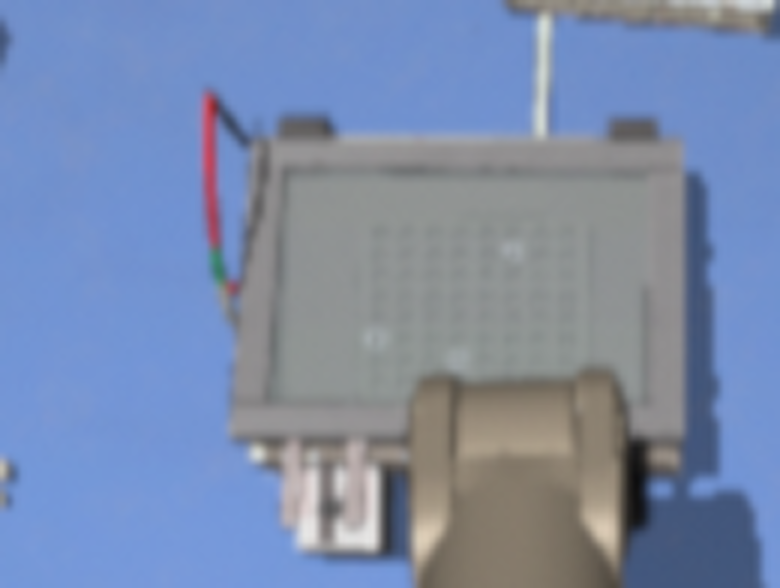

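View pics/w14.png

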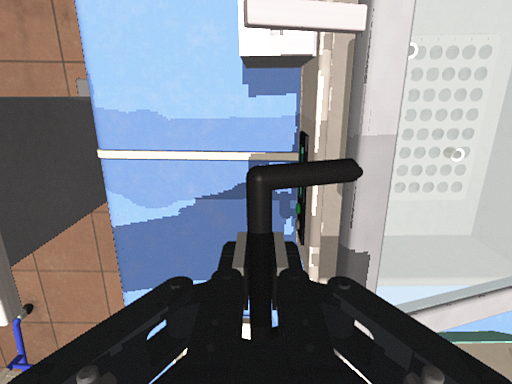

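The hood follows: the pin is on the scale at (232,288) in the top crop, still near the scale's green/white border as seen there. There is a small radial strain of −6 N in x, which I'll ease by shortening x slightly.

>>> {"op": "drive_tool", "data": {"increments": "0.0012 0 0.0047 0; 0.0024 0 0.0069 0; 0.0035 0 0.0091 0; 0.0039 0 0.009 0; 0.0043 0.0001 0.0089 0; 0.0046 0.0001 0.0086 0; 0.0049 0.0001 0.0085 0; 0.004 0 0.0062 0; 0.0027 0 0.004 0; 0 0 0 0"}}

```text
t: 21.47
eef_pos: [0.5045, 0.048, 0.2418]
tool_rot: [-0.002, 0.703, 0.711, -0.001]
contact_force: [-13.1, 1.8, 8.6]
gripper_width: 0.13
```

```bash
python3 - <<'E'
from st import *
st()
im=bot.read_camera("top");crop(im,150,140,130,98,6,"pics/t15.png")
E
```

```text
21.47 [0.5045 0.048  0.2418] yawy 0.012 F [-13.13   1.8    8.6 ] M [0.25  3.068 0.062] w 0.130 q [-0.61  0.22  0.46  1.99 -0.12  0.96 -0.08]
```

View pics/t15.png

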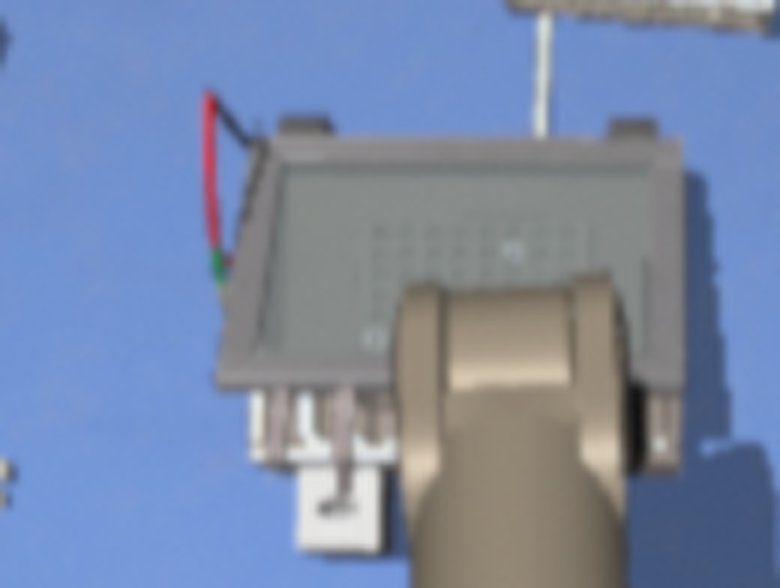

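>>> {"op": "drive_tool", "data": {"increments": "0.0018 0 0.0048 0; 0.0044 0.0001 0.0059 0; 0.0044 0.0001 0.0058 0; 0.0046 0.0001 0.0057 0; 0.0048 0.0001 0.0056 0;0 0 0 0"}}

```text
t: 22.02
eef_pos: [0.5261, 0.0486, 0.2707]
tool_rot: [-0.001, 0.703, 0.711, 0.0]
contact_force: [-12.4, 0.9, 9.8]
gripper_width: 0.125
```

```bash
python3 - <<'E'
from st import *
st()
E
```

```text
22.02 [0.5261 0.0486 0.2707] yawy 0.012 F [-12.43   0.94   9.77] M [0.25  2.597 0.048] w 0.125 q [-0.6   0.23  0.47  1.91 -0.12  1.03 -0.07]
```

```bash
cat > fit.py <<'E'
import numpy as np
from scipy.optimize import least_squares
P=np.array([(.4634,.1024),(.4738,.1753),(.5045,.2418),(.5261,.2707)])
for R in (.245,.247,None):
    f=lambda p:np.hypot(*(P-p[:2]).T)-(R or p[2])
    s=least_squares(f,[.708,.102,.245]);print(R,s.x,s.fun.round(5),np.arctan2(P[:,1]-s.x[1],s.x[0]-P[:,0]).round(3))
E
python3 fit.py; python3 - <<'E'
import sys;sys.path.insert(0,'.')
from h import *
im=bot.read_camera("top");crop(im,150,140,130,98,6,"pics/t16.png")
E
```

```text
0.245 [0.70864124 0.10675865 0.245     ] [ 0.00028 -0.00036 -0.00024  0.00035] [-0.018  0.284  0.584  0.732]
0.247 [0.71059595 0.10603405 0.245     ] [ 0.00022 -0.00028 -0.0002   0.00029] [-0.015  0.285  0.583  0.729]
None [0.71909369 0.10288408 0.2557095 ] [-2.e-05  5.e-05 -8.e-05  4.e-05] [-0.002  0.287  0.575  0.716]
```

View pics/t16.png

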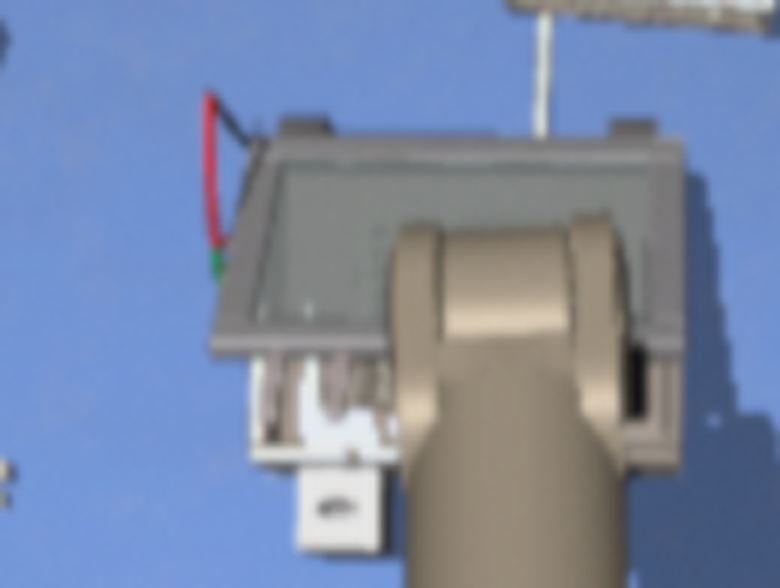

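>>> {"op": "drive_tool", "data": {"increments": "0.0044 0.0001 0.0058 0; 0.0049 0.0001 0.0056 0; 0.0051 0.0001 0.0054 0; 0.0053 0.0001 0.0052 0; 0.0054 0.0001 0.0050 0; 0.0055 0 0.0048 0; 0.0026 0 0.0022 0;0 0 0 0;0 0 0 0"}}

```text
t: 22.82
eef_pos: [0.5602, 0.0492, 0.3031]
tool_rot: [0.0, 0.703, 0.712, 0.001]
contact_force: [-4.5, 3.1, 5.1]
gripper_width: 0.126
```

```bash
python3 - <<'E'
from st import *
o=st();x,_,z=o["eef_pos"];print(np.arctan2(z-.1067,.7086-x),np.arctan2(z-.1024,.7084-x))
im=bot.read_camera("top");crop(im,150,140,130,98,6,"pics/t17.png");crop(im,175,145,50,40,15,"pics/t17b.png")
im=bot.read_camera("scene");crop(im,150,70,160,120,5,"pics/s17.png")
E
```

```text
22.82 [0.5602 0.0492 0.3031] yawy 0.013 F [-4.54  3.07  5.07] M [0.645 0.965 0.133] w 0.126 q [-0.59  0.26  0.48  1.8  -0.13  1.12 -0.06]
0.9238212155759625 0.9348496207133093
```

View pics/t17b.png

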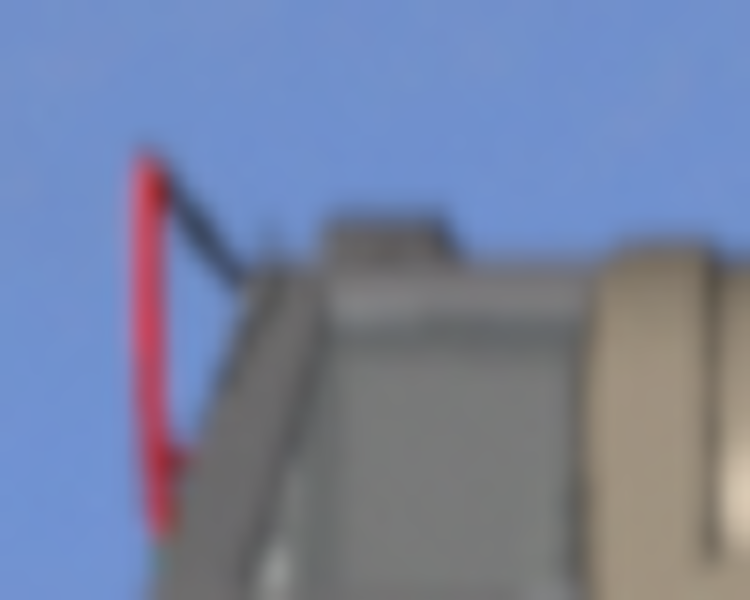

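View pics/s17.png

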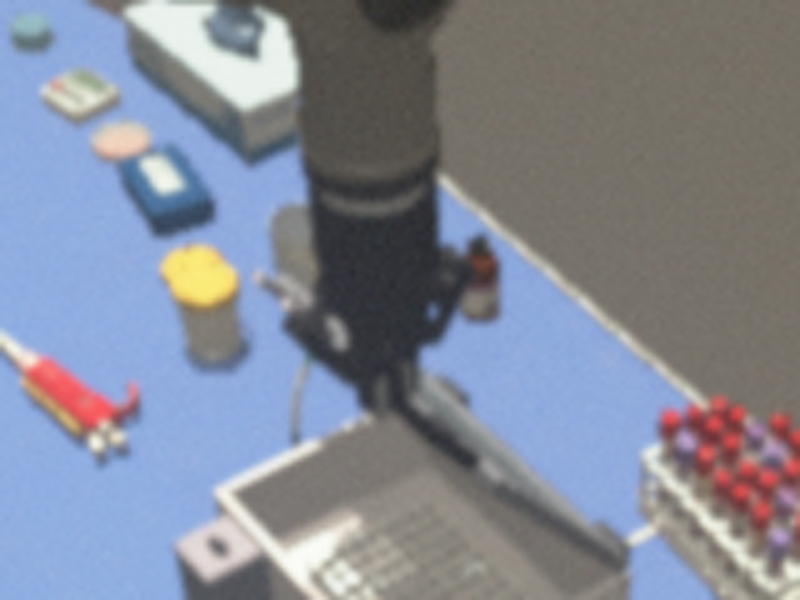

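The pin at (185,460) is well up in the red arc, which starts at about (163,535), so the hood is near 0.92 rad. Bringing it back to about 0.69.

>>> {"op": "drive_tool", "data": {"increments": "-0.002 0 -0.0016 0;-0.005 -0.0001 -0.0042 0;-0.0055 -0.0001 -0.0048 0;-0.0055 -0.0001 -0.0052 0;-0.0055 -0.0001 -0.0055 0;-0.0053 -0.0001 -0.0054 0;-0.005 -0.0001 -0.0053 0;-0.004 0 -0.0044 0;-0.0025 0 -0.0028 0;-0.0013 0 -0.0014 0;0 0 0 0;0 0 0 0"}}

```text
t: 23.92
eef_pos: [0.5185, 0.0483, 0.2619]
tool_rot: [0.0, 0.703, 0.711, 0.001]
contact_force: [0.7, 3.5, -0.1]
gripper_width: 0.129
```

```bash
python3 - <<'E'
from st import *
o=st();x,_,z=o["eef_pos"];print(np.arctan2(z-.1067,.7086-x),np.arctan2(z-.1024,.7084-x),o["joint_vel"].round(3))
im=bot.read_camera("top");crop(im,175,145,50,40,15,"pics/t18b.png")
# expected scale/pin pixels
from math import sin,cos
for a in (.55,.57,.67,.78,.82,.92): 
    p=proj("top",[.710-.115*cos(a),.245,.099+.115*sin(a)]);print(a,((p-[175,145]+.5)*15-.5).round(0))
E
```

```text
23.92 [0.5185 0.0483 0.2619] yawy 0.012 F [ 0.66  3.55 -0.05] M [ 0.739 -0.286  0.109] w 0.129 q [-0.61  0.22  0.47  1.94 -0.12  1.01 -0.08]
0.6846117511726804 0.6985559190975733 [ 0.001 -0.001  0.001 -0.004 -0.     0.003 -0.001]
0.55 [170. 610.]
0.57 [169. 603.]
0.67 [164. 568.]
0.78 [158. 525.]
0.82 [157. 508.]
0.92 [153. 464.]
```

View pics/t18b.png

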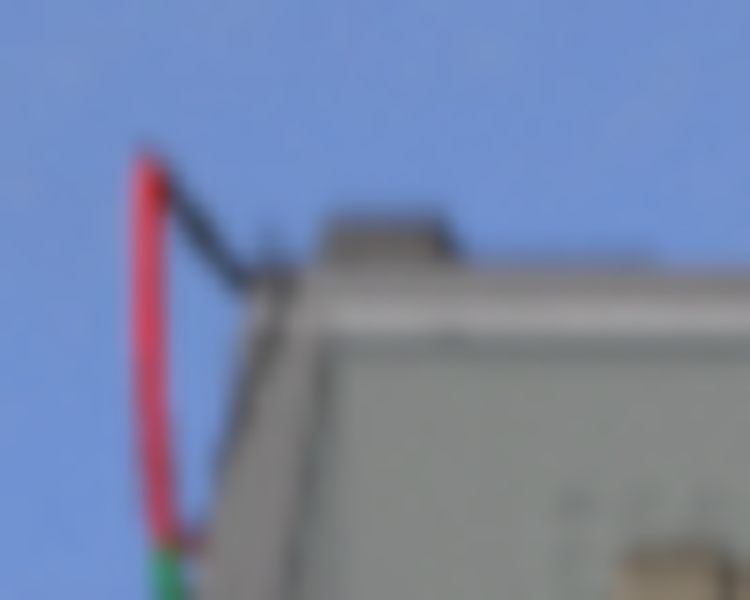

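```bash
python3 - <<'E'
from h import *
from math import sin,cos
hx=.7055
def P(r,a,y=.24): return proj("top",[hx-r*cos(a),y,.099+r*sin(a)])
print("scale bounds v",[(a,P(.115,a,.25).round(1)) for a in (0,.56,.8,1.4)])
for r in (.095,.10,.105,.11,.115):
    print(r,[P(r,a,.238)[1].round(2) for a in (0,.3,.6,.69,.74,.80,.92)])
# hood front-left corner
for a in (.65,.69,.73,.8): print("corner",a,proj("top",[hx-.197*cos(a),.2345,.099+.197*sin(a)]).round(2))
im=bot.read_camera("top");cv2.imwrite("pics/t19.png",im[:,:,::-1]);crop(im,165,150,80,60,10,"pics/t19c.png")
E
```

```text
scale bounds v [(0, array([187. , 193.7])), (0.56, array([184.3, 186.2])), (0.8, array([183.5, 180.2])), (1.4, array([182.8, 161. ]))]
0.095 [np.float64(188.28), np.float64(185.9), np.float64(181.25), np.float64(179.46), np.float64(178.4), np.float64(177.06), np.float64(174.21)]
0.1 [np.float64(189.66), np.float64(187.17), np.float64(182.28), np.float64(180.4), np.float64(179.28), np.float64(177.87), np.float64(174.86)]
0.105 [np.float64(191.03), np.float64(188.44), np.float64(183.32), np.float64(181.34), np.float64(180.17), np.float64(178.68), np.float64(175.52)]
0.11 [np.float64(192.4), np.float64(189.71), np.float64(184.36), np.float64(182.29), np.float64(181.06), np.float64(179.5), np.float64(176.18)]
0.115 [np.float64(193.78), np.float64(190.99), np.float64(185.41), np.float64(183.24), np.float64(181.95), np.float64(180.33), np.float64(176.85)]
corner 0.65 [185.11 201.3 ]
corner 0.69 [184.87 199.6 ]
corner 0.73 [184.64 197.82]
corner 0.8 [184.27 194.53]
```

View pics/t19c.png

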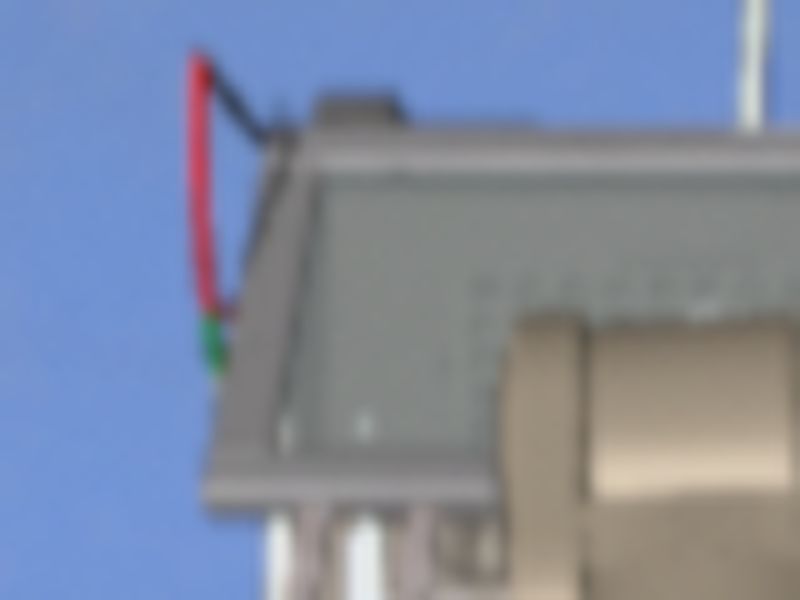

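The pin is at v≈180.5. With its radius of about 102 mm taken from the shut position, that gives a hood angle of about 0.70. The arm kinematics give 0.68–0.70, so both put it in the green part. One last check of the tray and stillness before handing in.

```bash
python3 - <<'E'
from st import *
o=st();print(o["joint_vel"].round(4))
im=bot.read_camera("top");crop(im,270,200,100,75,6,"pics/t20.png")
im=bot.read_camera("scene");cv2.imwrite("pics/s20.png",im[:,:,::-1]);st()
E
```

```text
24.02 [0.5185 0.0482 0.2619] yawy 0.012 F [ 1.04  3.95 -0.8 ] M [ 0.785 -0.391  0.058] w 0.127 q [-0.61  0.22  0.47  1.94 -0.12  1.01 -0.08]
[ 0.0013 -0.0002 -0.0009  0.0003 -0.0007 -0.0021 -0.0004]
24.12 [0.5185 0.0483 0.2619] yawy 0.012 F [ 1.73  4.61 -1.09] M [ 0.913 -0.597  0.026] w 0.131 q [-0.61  0.22  0.47  1.94 -0.12  1.01 -0.08]
```

View pics/t20.png

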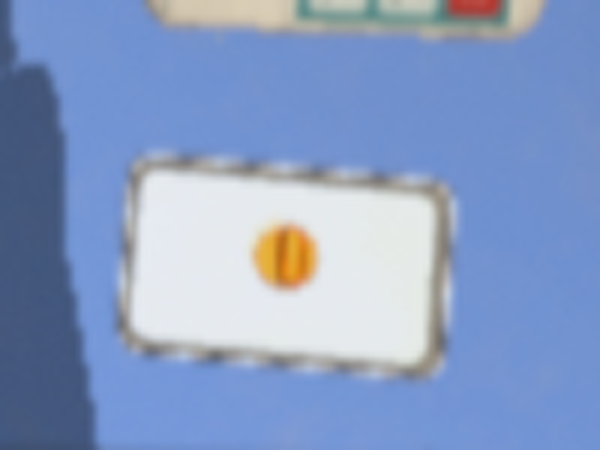

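View pics/s20.png

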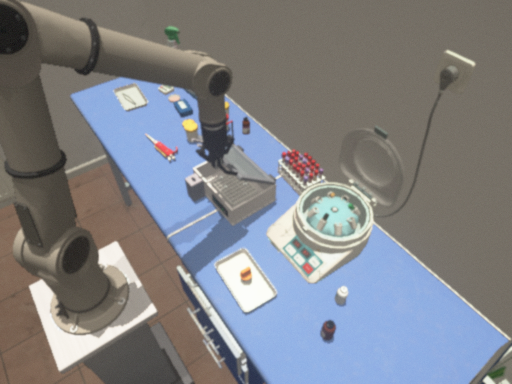

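The knob stands in the unmoved tray at (287,257) in the top crop. The bystanders are where they were, and the hood is held still.

```bash
python3 -c "
from station import bot
print(bot.hand_in())"
```

```text
the job is handed in; nothing more can be done
None
```

The job is done and handed in at about 24 s of robot time; no verdict came back.

- **Knob:** I turned it anticlockwise until the torque rose linearly (onset about 0.1 rad past square to the latch). It then lifted straight out with only its own weight showing. I lowered it onto the tray floor before opening the fingers, and the last pictures show it standing upright in the middle of the tray.
- **Hood:** I raised it by the handle to about 0.92 rad, with the pointer clearly in the red part. I then brought it back and held it still at about 0.69–0.70 rad, in the green part.
- **Last checks:**
  - The pointer pin (about 0.70) and the arm position (0.68–0.70) agree on the final hood angle.
  - The arm was at rest with the handle gripped, with under 5 N side force.
  - The tray and bystanders looked unmoved.

**Disagreements and strains:**
- The stop came about 0.7 rad from the start by my measurement, not the stated 0.97 to 1.42 rad. The torque rise, the bar's alignment with the latch and the free lift all indicated that it was the stop and that the lug was free.
- While raising the hood there was a sideways strain of up to about 16 N along the handle's radius, because my circle was slightly off. I eased it on the way.
- I pressed the knob on the tray floor with up to about 29 N at touchdown, then relieved it before releasing.

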